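Sweep the offcuts off the sawing board into its catch tray

ROBOT

A 7-joint arm with a two-finger parallel gripper is mounted at the origin on a cart in front of the work surface, level with it; the furniture and walls round the work are solid. World frame = base frame: x ahead of the robot, y to its left, z up, the work surface at z = 0. Lengths are in mm, angles in rad, forces in N, time in s.
With the tool pointing down it reaches from about 400 to 875 mm from the base axis. Payload 4.4 kg.
Tool frame: the origin (TCP) lies midway between the tips of the shut fingers; the grasp point (between the pads) lies 19 mm behind it (ctrl.grip_point_offset is the distance from the TCP to the grasp point, in mm); z points along the fingers, x is the direction in which the jaws open and shut, and the axes are right-handed (so a half turn about z gives the same grasp; the last joint's range is limited). The gripper opens to 85 mm and grips with 20 to 120 N. Pads are 22 mm wide; open, the fingers measure 114 mm over their backs; the gripper's body (76 mm by 85 mm) begins 54 mm behind the grasp point. The pads swing forward as they close: fully open they stand 13 mm farther back than shut.
Start: joints at [1.161, 0.628, 0.038, 1.517, -0.027, 0.996, -0.02], TCP at [219.122, -611.967, 231.313] pointing down, gripper open.
Joint ranges: [-3.06, 3.06], [-0.37, 2.12], [-1.25, 1.32], [0.18, 2.47], [-1.1, 4.24], [0.23, 1.98], [-2.94, 2.94]. Speed limits (rad/s): [2.57, 2.57, 3.14, 3.14, 3.14, 3.14, 3.14].

INTERFACE

Orientations are given as [roll, pitch, yaw] about the fixed x, y, z axes, in that order (R = Rz(yaw) Ry(pitch) Rx(roll)).
In Python, from cell import ctrl, viewer gives the robot as it stands.
- The arm moves only by the tool apply_moves, never from a script. Its argument "series" is a list that holds one entry, the list of rows, each a list of 6 numbers: the shift along the tool's x, y, z normalised to -1 to 1, where 1 is 50 mm, then the turn, a rotation vector about the tool's x, y, z normalised to -1 to 1, where 1 is 6 degrees. In form: [[[tx, ty, tz, rx, ry, rz], ...]]. A call has exactly 5 rows; each row shifts and turns the commanded pose from where the row before left it, along the tool's axes as they then stand; what a row does not reach is not made up. A row lasts 1/8 s, in which the tool goes at most 62.5 mm and 10.7 degrees, less where a joint would pass 70% of its speed; a pose out of reach is approached as far as the arm can. A call with a number of a shift or a turn outside -1 to 1 is refused whole. A call with a gripper value outside its range is refused whole. "claw" is the gripper command: -1 is shut, 1 is fully open, values between are in proportion, set as the call begins (left out, the last holds). The fingers move at their own pace and stop on an object; the grip force is fixed at half the most. Time passes only in rows, so rows that do not move let the fingers close, or fill a call up. It gives the time, the measured TCP pose, the force and the opening at its end, in the units of the state.
- ctrl.read_state(): the state, without advancing time (a new reading comes with each control period).
- viewer.get_image(name): name is "scene" or "top" or "wrist"; returns the picture (384x512x3 uint8, blue, green, red); there is no depth.
- viewer.camera_info(name): a dict with "K" (3x3 intrinsics, pixels), "distortion" ([k1, k2, p1, p2, k3] as OpenCV has them; the pictures are not rectified), "R" (3x3) and "t" (3): a world point X has camera coordinates R X + t. Camera axes: x right, y down, z forward; pixel columns grow to the right and rows downward; lengths in mm; the calibration is good to about 2 mm. A picture is of the moment at which its call begins: read the wrist's pose just before it. camera_info takes no time and is no camera call; for the wrist camera it gives the pose at the moment of the call.
- ctrl.finish_job(): hands the job in, once; it reports no verdict.
Trained networks look in the newest picture that a camera, given by its name, has taken for a name from the list of things; names that differ only in an ending like _2 or _b are one class to them, and where a whole thing is asked for, a point or a joint stands for the part that bears it (a point fixed in the world has none). Each returns a list of dicts, best first, with "score" (0 to 1); they miss things now and then, are a little off and sometimes report something else, mostly with a low value. They report only what shows in the picture. A call takes as long as a camera call. They do not tell look-alikes from the thing itself.
- viewer.find_in(camera, label): "location" ([column, row] as shares, 0 to 1, of the picture: columns of its width, rows of its height, amid what is visible of it).
The state is a dict: "clock": time; "qpos": joint angles; "qd": joint speeds; "tau": joint torques, N m; "eef_pos": TCP position; "tool_rot": TCP orientation; "force": force on the tool from outside, world axes, zero at the start; "torque": the same for the moment, N m; "width": finger opening in mm.
Only numpy, scipy, OpenCV 4.12 (cv2) and the standard library are available. Lean on these libraries where they do the work, as an engineer would, in place of code of your own. Each camera call takes 0.05 s, during which the arm holds its last target. There are 200 camera calls.

TASK

With the fingers closed, gently sweep the three wooden offcuts along the plywood sawing board and over its open edge, so that all three end up down in the steel catch tray. Only push them: do not pinch, lift or carry them. Leave the steel chuck jaw and the abrasive roll standing on the board, and the turned cup on the bench beside it, where they are.

Things in the scene. Friction and masses are not known exactly. Their poses are not given: they have to be found in the camera images.
- board: Sawing board with catch tray, fixed. Origin on the bench top, z up; sweep towards its -y (to the robot's right, +-0.2 rad). Plywood deck: top 85 mm above the bench, y +150 (rear end) to -120 mm (edge above the tray), no lip at either end; 200 mm wide between side rails (x -100 to +100 mm) that are 12 mm wide and stand 13 mm above the deck. The tray adjoins the edge.
- deck_edge (a point): Middle of the deck's open edge above the tray, on the deck's top surface (board x 0, y -120 mm, 85 mm above the bench).
- tray_floor (a point): Centre of the steel catch tray's inner floor (board x 0, y -185 mm, 4 mm above the bench). Inside it is 200 mm (board x) by 127 mm (board y -120 to -247 mm); its three 3 mm walls rise with a rolled rim to 93 mm above the bench; on the fourth side is the deck's edge, 81 mm above the tray floor.
- offcut_a: A rectangular block of bare wood, 28 x 62 x 22 mm (its own x, y, z; 0.03 to 0.07 kg), one of three alike in size (their wood tones differ). It lies flat on the plywood deck at any yaw, underside 85 mm above the bench. Origin: centre of its underside; y along its length.
- offcut_b: A rectangular block of bare wood, 28 x 62 x 22 mm (its own x, y, z; 0.03 to 0.07 kg), one of three alike in size (their wood tones differ). It lies flat on the plywood deck at any yaw, underside 85 mm above the bench. Origin: centre of its underside; y along its length.
- offcut_c: A rectangular block of bare wood, 28 x 62 x 22 mm (its own x, y, z; 0.03 to 0.07 kg), one of three alike in size (their wood tones differ). It lies flat on the plywood deck at any yaw, underside 85 mm above the bench. Origin: centre of its underside; y along its length.
- chuck_jaw: A grey steel lathe chuck jaw, 32 x 44 x 30 mm, loose, standing on the deck in one of the two rear corners (far from the tray). Origin: centre of its underside. To be left alone.
- sanding_roll: A brown roll of abrasive, 49 mm across and 30 mm high, loose, standing on its end on the deck in the other rear corner. Origin: centre of its underside. To be left alone.
- turned_cup: A turned wooden cup, 72 mm across and 79 mm high, loose, standing on the bench beyond the tray to the robot's right. Origin: centre of its underside. To be left alone.
Things that resemble listed ones, but are neither listed nor needed, are in the scene too. What is shaped like the offcut_b but black, blue or pink is not meant.

How it is judged (in metres and radians):
At the end, for the whole second after the job is handed in: All three offcuts lie at rest inside the catch tray: origin within the tray's walls and less than 65 mm above the bench, that is well below the deck's edge. The chuck jaw, abrasive roll and cup stand upright within 15 mm of where they started (height (world z) of each of offcut_a, offcut_b, offcut_c below 0.065 m and y of offcut_a in the frame of board between -0.25 and -0.115 m and x of offcut_a in the frame of board between -0.105 and 0.105 m and linear speed of each of offcut_a, offcut_b, offcut_c below 0.02 m/s and y of offcut_b in the frame of board between -0.25 and -0.115 m and x of offcut_b in the frame of board between -0.105 and 0.105 m and y of offcut_c in the frame of board between -0.25 and -0.115 m and x of offcut_c in the frame of board between -0.105 and 0.105 m and distance of each of chuck_jaw, sanding_roll, turned_cup from where it was at the start of the episode below 0.015 m and angle between each of chuck_jaw, sanding_roll, turned_cup's own z axis and vertical below 0.2 rad); the robot touches nothing.
It fails at once if an offcut was lifted (underside centre more than 30 mm above the deck) (height (world z) of any of offcut_a, offcut_b, offcut_c above 0.115 m).
It fails at once if an offcut was carried out over the tray by the fingers at deck height ((y of offcut_a in the frame of board below -0.18 m and height (world z) of offcut_a above 0.075 m and contact force between the fingers and offcut_a above 0.2 N) or (y of offcut_b in the frame of board below -0.18 m and height (world z) of offcut_b above 0.075 m and contact force between the fingers and offcut_b above 0.2 N) or (y of offcut_c in the frame of board below -0.18 m and height (world z) of offcut_c above 0.075 m and contact force between the fingers and offcut_c above 0.2 N)).
It fails at once if an offcut was pinched or pressed hard (over 20 N) (contact force between the fingers and offcut_a above 20 N or contact force between the fingers and offcut_b above 20 N or contact force between the fingers and offcut_c above 20 N).
It fails at once if the chuck jaw, the abrasive roll or the cup was moved more than 15 mm (distance of any of chuck_jaw, sanding_roll, turned_cup from where it was at the start of the episode above 0.015 m).
It also fails if it takes over 51 s, if anything falls off the work surface, if the arm or the gripper's body presses on something with over 40 N, if the wrist force passes 120 N, or if a joint passes its speed limit or range.

## Working session

There is one attempt and no reset: what is moved stays moved. The work goes in short steps, Python scripts to look and compute and a tool call to move; the robot and the scene stay as the last step left them, time stands still between calls to the robot, and variables do not carry over. Pictures are saved under pics/ and viewed, about 8 in all and at most 12, crops included, and the job is handed in when it is done.

Besides the shell and the picture viewer there is one more tool, called after ">>>" by a JSON object that holds its "name" and its "arguments". apply_moves: Moves the arm, as the interface text tells. Scaled input: -1 to 1 covers 50 mm each way for a shift and 6 degrees each way for a turn. Its arguments: {"type":"object","properties":{"series":{"type":"array","items":{"type":"array","items":{"type":"array","items":{"type":"number"}}}},"claw":{"type":"number"}},"required":["series"]}

```bash
ls; mkdir -p pics; python3 - <<'E'
from cell import ctrl, viewer
import cv2,json
s=ctrl.read_state();print(s)
for n in ("top","scene"):
    im=viewer.get_image(n);cv2.imwrite(f"pics/{n}0.png",im)
    print(n,viewer.camera_info(n))
    for l in ("offcut_a","chuck_jaw","sanding_roll","turned_cup","board"):
        print(l,[(round(d['score'],2),round(d['location'][0]*512),round(d['location'][1]*384)) for d in viewer.find_in(n,l)])
E
```

```text
pics
{'clock': 0.0, 'qpos': array([ 1.1611951 ,  0.62935819,  0.03845311,  1.5183766 , -0.02700764,
        0.99631696, -0.01995249]), 'qd': array([ 0.00149963, -0.00158122, -0.00133478, -0.00114628, -0.00094254,
        0.00156866,  0.00060774]), 'tau': array([ 3.80675292e-04, -5.63395035e+01,  1.22618169e+00, -1.93442702e+01,
        1.09597453e-02,  1.06152578e-02,  6.23443697e-06]), 'eef_pos': array([ 218.90214928, -611.35344615,  230.37873922]), 'tool_rot': array([ 3.14156598e+00,  1.94059477e-03, -1.22696099e+00]), 'force': array([-0.08161925, -0.22021802, -0.63210132]), 'torque': array([-0.01793115,  0.02529042, -0.02499657]), 'width': 85.57995867407699}
top {'K': array([[363.60197988,   0.        , 257.32164339],
       [  0.        , 363.60197988, 196.05426615],
       [  0.        ,   0.        ,   1.        ]]), 'distortion': array([-0.1092999,  0.       ,  0.       ,  0.       ,  0.       ]), 'R': array([[ 0.00297123, -0.9997199 ,  0.02347952],
       [-0.98578128, -0.00687295, -0.16789289],
       [ 0.16800723, -0.02264682, -0.98552559]]), 't': array([-111.50158777,  502
[... 292 characters left out ...]
array([[350.13347075,   0.        , 259.41373187],
       [  0.        , 350.13347075, 188.06340971],
       [  0.        ,   0.        ,   1.        ]]), 'distortion': array([-0.08873416,  0.        ,  0.        ,  0.        ,  0.        ]), 'R': array([[-0.87414427, -0.48562569,  0.00628372],
       [-0.36612317,  0.65042399, -0.66550917],
       [ 0.31910127, -0.58405165, -0.74636322]]), 't': array([407.96273544, 284.89784879, 725.46555677])}
offcut_a [(0.94, 253, 199), (0.93, 271, 272), (0.92, 212, 178), (0.79, 151, 291), (0.78, 300, 239), (0.74, 211, 206)]
chuck_jaw [(0.81, 204, 252)]
sanding_roll [(0.59, 154, 214)]
turned_cup [(0.78, 281, 114)]
board [(0.6, 229, 205), (0.46, 254, 199)]
```

```bash
python3 - <<'E'
import cv2
im=cv2.imread("pics/top0.png")[110:260,130:400]
a=cv2.resize(im,None,fx=2.9,fy=2.9,interpolation=cv2.INTER_CUBIC);cv2.imwrite("pics/top0c.png",a)
im=cv2.imread("pics/scene0.png")[80:330,100:400]
cv2.imwrite("pics/scene0c.png",cv2.resize(im,None,fx=2.4,fy=2.4,interpolation=cv2.INTER_CUBIC))
E
```

```text
(no output)
```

View pics/top0c.png

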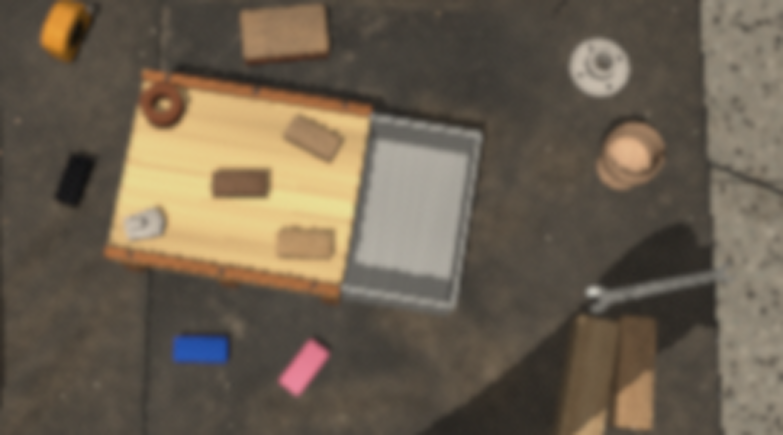

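View pics/scene0c.png

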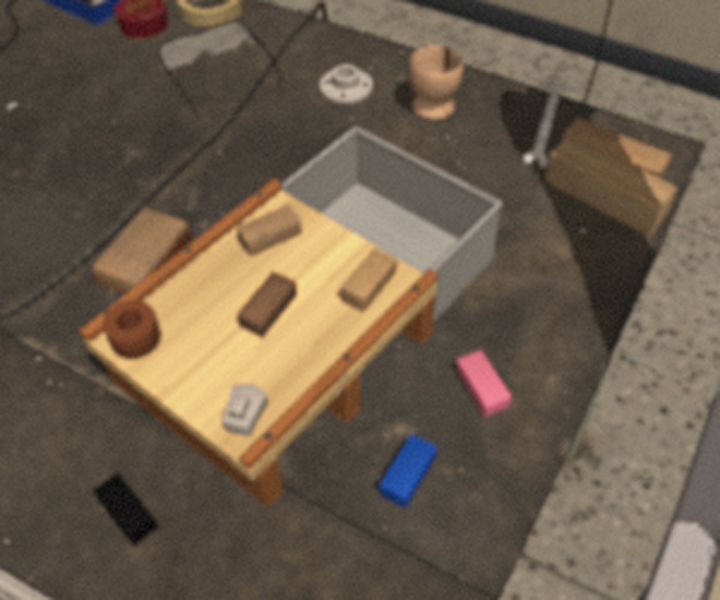

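The three wood-toned offcuts lie on the deck, in the top crop at (313,138), (241,183) and (305,243). The black, blue and pink blocks are on the bench, so they are not meant. The jaw is at (145,223), the roll at (162,103) and the cup at (632,155).

```bash
cat > h.py <<'E'
import numpy as np, cv2
from scipy.optimize import least_squares
from cell import ctrl, viewer
def ray(ci,uv,z):
    p=cv2.undistortPoints(np.array([[uv]],float),ci['K'],np.array(ci['distortion']))[0,0]
    R=np.array(ci['R']);c=-R.T@ci['t'];d=R.T@np.array([p[0],p[1],1])
    return c+d*(z-c[2])/d[2]
E
python3 - <<'E'
from h import *
ci=viewer.camera_info("top")
f=lambda u,z:ray(ci,(u[0]/2.9+130,u[1]/2.9+110),z)[:2]
# rail outer corners tops
pts=[((143,70),112,150),((372,106),112,-120),((107,250),-112,150),((340,290),-112,-120)]
W=np.array([f(p[0],98) for p in pts]);B=np.array([p[1:] for p in pts],float)
def res(q):
    c,s=np.cos(q[2]),np.sin(q[2]);return (B@np.array([[c,s],[-s,c]])+q[:2]-W).ravel()
r=least_squares(res,[500,0,0],x_scale=[100,100,.1]);q=r.x
print("board",q,r.fun.round(1))
c,s=np.cos(q[2]),np.sin(q[2]);Rm=np.array([[c,-s],[s,c]])
for n,u,z in [("far",(313,137),107),("mid",(241,182),107),("near",(306,241),107),("roll",(162,103),115),("jaw",(145,221),115),("cup",(632,150),75),
  ("far e1",(287,127),107),("far e2",(340,148),107),("mid e1",(213,182),107),("mid e2",(269,181),107),("near e1",(279,241),107),("near e2",(334,241),107)]:
    w=f(u,z);print(n,w.round(),"board",(Rm.T@(w-q[:2])).round())
for p in [(0,-120),(0,-247),(0,150)]: print(p,(Rm@p+q[:2]).round())
ci=viewer.camera_info("scene")
g=lambda u,z:ray(ci,(u[0]/2.4+100,u[1]/2.4+80),z)[:2]
for n,u in [("far",(270,224)),("mid",(267,298)),("near",(368,272))]: 
    w=g(u,107);print("scene",n,w.round(),(Rm.T@(w-q[:2])).round())
E
```

```text
board [ 5.74534833e+02  2.51325014e+01 -1.58084810e-01] [ 3.9 -1.2  3.3 -0.5 -4.2  2.3 -3.  -0.6]
far [623. -43.] board [ 58. -60.]
mid [569.  38.] board [-7. 12.]
near [502. -37.] board [-62. -72.]
roll [659. 130.] board [ 67. 117.]
jaw [522. 143.] board [-70. 109.]
cup [ 620. -420.] board [ 115. -432.]
far e1 [634. -13.] board [ 65. -28.]
far e2 [610. -74.] board [ 50. -92.]
mid e1 [569.  70.] board [-12.  43.]
mid e2 [571.   6.] board [ -1. -19.]
near e1 [502.  -6.] board [-67. -43.]
near e2 [502. -68.] board [ -57. -103.]
(0, -120) [556. -93.]
(0, -247) [ 536. -219.]
(0, 150) [598. 173.]
scene far [620. -36.] [ 54. -53.]
scene mid [567.  47.] [-11.  21.]
scene near [500. -28.] [-66. -65.]
```

>>> {"name": "apply_moves", "arguments": {"series": [[[0,0,0,0,0,-1],[0,0,0,0,0,-1],[0,0,0,0,0,-1],[0,0,0,0,0,-1],[0,0,0,0,0,-1]]], "claw": -1}}

```text
clock: 1.23
eef_pos: [219.0, -612.0, 231.3]
tool_rot: [3.141, -0.0, -0.7]
force: [0.2, 0.7, 0.6]
width: -0.2
```

>>> {"name": "apply_moves", "arguments": {"series": [[[0,0,0,0,0,-1],[0,0,0,0,0,-1],[0,0,0,0,0,-1],[0,0,0,0,0,-1],[0,0,0,0,0,-1]]]}}

```text
clock: 1.85
eef_pos: [219.0, -612.0, 231.3]
tool_rot: [3.142, 0.0, -0.177]
force: [0.0, -0.1, 0.1]
width: -0.1
```

Batched calls run in sequence. Now a slight turn, then the transit.

>>> {"name": "apply_moves", "arguments": {"series": [[[0,0,0,0,0,0.0],[0.41,-0.91,0,0,0,0],[0.41,-0.91,0,0,0,0],[0.41,-0.91,0,0,0,0],[0.41,-0.91,0,0,0,0]]]}}

```text
clock: 2.48
eef_pos: [333.2, -446.3, 231.5]
tool_rot: [3.141, -0.001, -0.182]
force: [0.4, 0.1, -0.2]
width: 0.1
```

>>> {"name": "apply_moves", "arguments": {"series": [[[0.41,-0.91,0,0,0,0],[0.41,-0.91,0,0,0,0],[0.41,-0.91,0,0,0,0],[0.41,-0.91,0,0,0,0],[0.41,-0.91,0,0,0,0]]]}}

```text
clock: 3.1
eef_pos: [474.8, -240.8, 231.6]
tool_rot: [3.141, -0.001, -0.182]
force: [0.5, -0.4, 0.1]
width: -0.2
```

>>> {"name": "apply_moves", "arguments": {"series": [[[0.41,-0.91,0,0,0,0],[0.41,-0.91,0,0,0,0],[0.41,-0.91,0,0,0,0],[0.41,-0.91,0,0,0,0],[0.0,0.0,0,0,0,0]]]}}

```text
clock: 3.72
eef_pos: [589.3, -72.0, 231.5]
tool_rot: [-3.138, -0.002, -0.174]
force: [-0.4, -0.2, 0.3]
width: 0.0
```

```bash
cat >> h.py <<'E'
Q=np.array([574.5,25.1,-.158])
def b(w,q=Q):
    c,s=np.cos(q[2]),np.sin(q[2]);return np.array([[c,s],[-s,c]])@(np.array(w)[:2]-q[:2])
E
python3 - <<'E'
from h import *
s=ctrl.read_state();print(s['clock'],s['eef_pos'].round(1),s['tool_rot'].round(3),b(s['eef_pos']).round(1),s['qpos'].round(2))
im=viewer.get_image("wrist");cv2.imwrite("pics/w1.png",im)
ci=viewer.camera_info("wrist")
for l,z in (("offcut_a",107),("chuck_jaw",115),("sanding_roll",115),("deck_edge",85)):
    for d in viewer.find_in("wrist",l):
        u=(d['location'][0]*512,d['location'][1]*384);print(l,round(d['score'],2),np.round(u),b(ray(ci,u,z)).round(1))
E
```

```text
3.725 [589.3 -72.  231.5] [-3.138e+00 -2.000e-03 -1.740e-01] [ 29.9 -93.5] [ 0.26  0.56 -0.29  1.68  0.18  0.93 -0.27]
offcut_a 0.93 [150. 160.] [-59.6 -67.4]
offcut_a 0.9 [203.  58.] [-8.3 13.3]
offcut_a 0.85 [ 67. 164.] [-135.6  -69. ]
offcut_a 0.61 [285. 147.] [ 57.4 -58.6]
deck_edge 0.62 [212. 126.] [ -6.  -42.5]
```

View pics/w1.png

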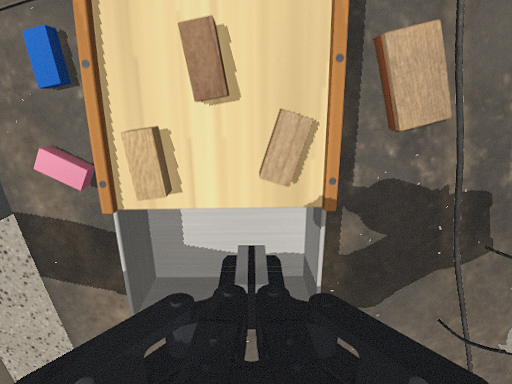

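The wrist view shows offcuts at (150,160), (203,58) and (287,147), with the deck edge at row 209. Measured positions match the top camera. I'll check the board frame from here.

```bash
python3 - <<'E'
from h import *
ci=viewer.camera_info("wrist")
for n,u,z in [("edgeL (-100,-120)",(118,209),85),("edgeR (100,-120)",(324,208),85),("railL outer front(-112,-120)",(103,213),98),("railL outer",(70,0),98),("railR outer front(112,-120)",(337,211),98),("railR outer",(348,0),98),
 ("near rear",(141,128),107),("near front",(152,196),107),("far rear",(298,114),107),("far front",(274,181),107),("mid rear",(197,19),107),("mid front",(210,99),107)]:
    print(n,b(ray(ci,u,z)).round(1))
E
```

```text
edgeL (-100,-120) [-105.9 -124.1]
edgeR (100,-120) [  98. -128.]
railL outer front(-112,-120) [-115.3 -123.1]
railL outer [-115.4   60.6]
railR outer front(112,-120) [ 107.4 -126.5]
railR outer [107.6  51.6]
near rear [-64.5 -44.1]
near front [ -62.2 -104.5]
far rear [ 67.4 -36.5]
far front [ 47.3 -93.4]
mid rear [-11.2  37.8]
mid front [ -4.6 -22.7]
```

>>> {"name": "apply_moves", "arguments": {"series": [[[0.29,-0.95,0,0,0,-0.17],[0.29,-0.95,0,0,0,0],[0,0,0.7,0,0,0],[0,0,0.7,0,0,0],[0,0,0.5,0,0,0]]]}}

```text
clock: 4.6
eef_pos: [630.9, 9.2, 134.8]
tool_rot: [3.14, 0.002, -0.165]
force: [0.1, 0.7, -1.0]
width: -0.0
```

>>> {"name": "apply_moves", "arguments": {"series": [[[0,0,0.4,0,0,0],[0,0,0.3,0,0,0],[0,0,0.15,0,0,0],[0,0,0,0,0,0],[0,0,0,0,0,0]]]}}

```text
clock: 5.22
eef_pos: [632.4, 11.0, 94.6]
tool_rot: [-3.141, -0.001, -0.162]
force: [0.6, -0.6, 0.2]
width: -0.0
```

```bash
python3 - <<'E'
from h import *
s=ctrl.read_state();print(s['clock'],s['eef_pos'].round(1),s['tool_rot'].round(3),b(s['eef_pos']).round(1),s['force'].round(1))
E
```

```text
5.225 [632.4  11.   94.6] [-3.141e+00 -1.000e-03 -1.620e-01] [59.4 -4.8] [ 0.6 -0.6  0.2]
```

>>> {"name": "apply_moves", "arguments": {"series": [[[0,0.16,0.05,0,0,0],[0,0.16,0,0,0,0],[0,0.16,0,0,0,0],[0,0.16,0,0,0,0],[0,0.16,0,0,0,0]]]}}

```text
clock: 5.85
eef_pos: [625.3, -29.2, 91.4]
tool_rot: [-3.142, -0.0, -0.162]
force: [-0.2, 0.9, 1.1]
width: 0.3
```

>>> {"name": "apply_moves", "arguments": {"series": [[[0,0.16,0,0,0,0],[0,0.16,0,0,0,0],[0,0.16,0,0,0,0],[0,0.16,0,0,0,0],[0,0.16,0,0,0,0]]]}}

```text
clock: 6.48
eef_pos: [618.9, -68.4, 91.3]
tool_rot: [-3.142, -0.0, -0.162]
force: [0.3, 0.4, 0.3]
width: 0.1
```

```bash
python3 - <<'E'
from h import *
s=ctrl.read_state();print(s['clock'],s['eef_pos'].round(1),b(s['eef_pos']).round(1),s['force'].round(1))
im=viewer.get_image("scene");cv2.imwrite("pics/s1.png",cv2.resize(im[120:300,120:360],None,fx=3,fy=3,interpolation=2))
E
```

```text
6.475 [618.9 -68.4  91.3] [ 58.5 -85.4] [0.3 0.4 0.3]
```

View pics/s1.png

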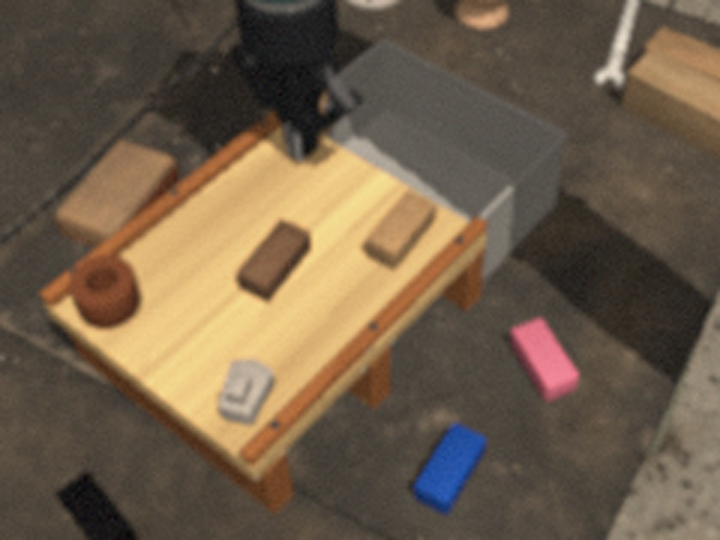

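The offcut is just in front of the finger at the edge, around (310,140), and the others are untouched. I'll keep pushing, then rise.

>>> {"name": "apply_moves", "arguments": {"series": [[[0,0.16,0,0,0,0],[0,0.16,0,0,0,0],[0,0.16,0,0,0,0],[0,0.16,0,0,0,0],[0,0.16,0,0,0,0]]]}}

```text
clock: 7.15
eef_pos: [612.4, -108.0, 91.3]
tool_rot: [-3.142, -0.0, -0.162]
force: [0.4, -0.2, -0.4]
width: 0.1
```

>>> {"name": "apply_moves", "arguments": {"series": [[[0,0.1,0,0,0,0],[0,0,-0.2,0,0,0],[0,0,-0.5,0,0,0],[0,0,-0.5,0,0,0],[-0.6,-0.6,0,0,0,0]]]}}

```text
clock: 7.78
eef_pos: [590.2, -80.2, 154.1]
tool_rot: [3.141, -0.008, -0.167]
force: [0.5, 0.7, -0.8]
width: -0.0
```

>>> {"name": "apply_moves", "arguments": {"series": [[[-0.6,-0.6,0,0,0,0],[-0.6,-0.6,0,0,0,0],[-0.6,-0.6,0,0,0,0],[0,0,0,0,0,0],[0,0,0,0,0,0]]]}}

```text
clock: 8.4
eef_pos: [513.5, 25.3, 152.0]
tool_rot: [3.142, -0.002, -0.162]
force: [0.5, 0.2, 0.2]
width: -0.2
```

```bash
python3 - <<'E'
from h import *
s=ctrl.read_state();print(s['clock'],s['eef_pos'].round(1),s['tool_rot'].round(3),b(s['eef_pos']).round(1),s['force'].round(1))
im=viewer.get_image("top");cv2.imwrite("pics/t2.png",cv2.resize(im[110:260,130:330],None,fx=3,fy=3,interpolation=2))
E
```

```text
8.4 [513.5  25.3 152. ] [ 3.142e+00 -2.000e-03 -1.620e-01] [-60.3  -9.4] [0.5 0.2 0.2]
```

View pics/t2.png

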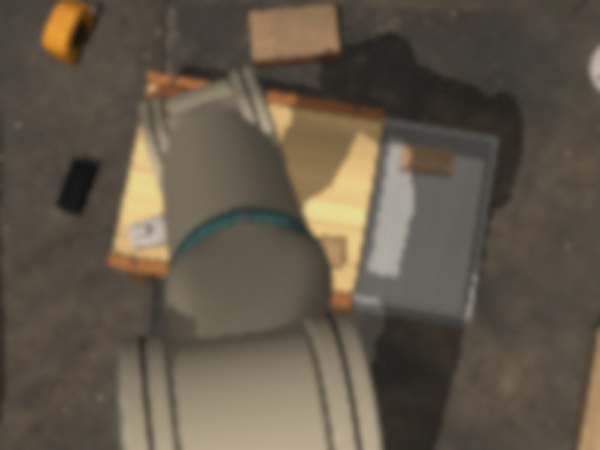

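The first offcut lies in the tray at (427,160). The second is next, with the TCP already behind it.

>>> {"name": "apply_moves", "arguments": {"series": [[[-0.06,-0.06,0.4,0,0,0],[0,0,0.4,0,0,0],[0,0,0.3,0,0,0],[0,0,0.1,0,0,0],[0,0,0,0,0,0]]]}}

```text
clock: 9.07
eef_pos: [510.3, 28.6, 91.2]
tool_rot: [3.142, 0.0, -0.162]
force: [0.4, 0.3, 0.2]
width: -0.0
```

>>> {"name": "apply_moves", "arguments": {"series": [[[0,0.16,0,0,0,0],[0,0.16,0,0,0,0],[0,0.16,0,0,0,0],[0,0.16,0,0,0,0],[0,0.16,0,0,0,0]]]}}

```text
clock: 9.7
eef_pos: [503.6, -11.2, 91.4]
tool_rot: [-3.142, -0.0, -0.162]
force: [0.1, -0.5, -0.2]
width: -0.2
```

>>> {"name": "apply_moves", "arguments": {"series": [[[0,0.16,0,0,0,0],[0,0.16,0,0,0,0],[0,0.16,0,0,0,0],[0,0.16,0,0,0,0],[0,0.16,0,0,0,0]]]}}

```text
clock: 10.32
eef_pos: [497.2, -50.6, 91.3]
tool_rot: [3.142, -0.0, -0.162]
force: [0.7, -0.1, 0.7]
width: 0.1
```

>>> {"name": "apply_moves", "arguments": {"series": [[[0,0.16,0,0,0,0],[0,0.16,0,0,0,0],[0,0.16,0,0,0,0],[0,0.16,0,0,0,0],[0,0.16,0,0,0,0]]]}}

```text
clock: 10.95
eef_pos: [490.7, -90.1, 91.3]
tool_rot: [3.142, -0.0, -0.162]
force: [0.5, -0.1, -0.4]
width: -0.0
```

```bash
python3 - <<'E'
from h import *
s=ctrl.read_state();print(s['clock'],s['eef_pos'].round(1),s['tool_rot'].round(3),b(s['eef_pos']).round(1),s['force'].round(1))
im=viewer.get_image("scene");cv2.imwrite("pics/s3.png",cv2.resize(im[120:300,120:360],None,fx=3,fy=3,interpolation=2))
E
```

```text
10.95 [490.7 -90.1  91.3] [ 3.142 -0.    -0.162] [ -64.6 -126.9] [ 0.5 -0.1 -0.4]
```

View pics/s3.png

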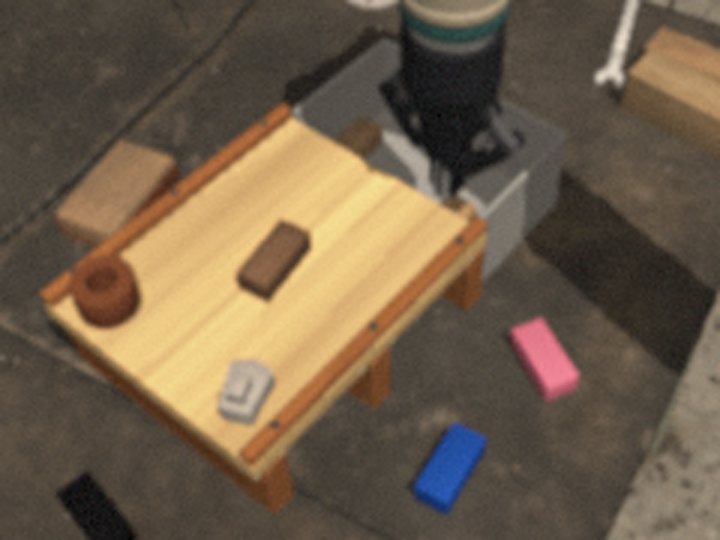

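The second offcut has gone over, showing inside the tray at about (460,205). The deck holds only the middle offcut at (275,260). Moving behind it.

>>> {"name": "apply_moves", "arguments": {"series": [[[0,0,-0.2,0,0,0],[0,0,-0.5,0,0,0],[0,0,-0.5,0,0,0],[0.22,-0.8,0,0,0,0],[0.22,-0.8,0,0,0,0]]]}}

```text
clock: 11.62
eef_pos: [526.3, -13.3, 152.6]
tool_rot: [-3.141, -0.002, -0.163]
force: [0.7, 0.1, -1.1]
width: -0.1
```

>>> {"name": "apply_moves", "arguments": {"series": [[[0.22,-0.8,0,0,0,0],[0.22,-0.8,0,0,0,0],[0.22,-0.8,0,0,0,0],[0,0,0,0,0,0],[0,0,0,0,0,0]]]}}

```text
clock: 12.25
eef_pos: [576.9, 98.8, 151.6]
tool_rot: [3.141, 0.0, -0.161]
force: [0.2, -0.6, -1.0]
width: 0.1
```

```bash
python3 - <<'E'
from h import *
s=ctrl.read_state();print(s['clock'],s['eef_pos'].round(1),s['tool_rot'].round(3),b(s['eef_pos']).round(1),s['force'].round(1))
E
```

```text
12.25 [576.9  98.8 151.6] [ 3.141  0.    -0.161] [-9.2 73.1] [ 0.2 -0.6 -1. ]
```

>>> {"name": "apply_moves", "arguments": {"series": [[[0,0,0.4,0,0,0],[0,0,0.4,0,0,0],[0,0,0.3,0,0,0],[0,0,0.1,0,0,0],[0,0,0,0,0,0]]]}}

```text
clock: 12.88
eef_pos: [577.3, 98.6, 91.3]
tool_rot: [3.141, 0.0, -0.162]
force: [0.4, -0.5, 0.7]
width: 0.1
```

>>> {"name": "apply_moves", "arguments": {"series": [[[0,0.16,0,0,0,0],[0,0.16,0,0,0,0],[0,0.16,0,0,0,0],[0,0.16,0,0,0,0],[0,0.16,0,0,0,0]]]}}

```text
clock: 13.5
eef_pos: [570.8, 58.8, 91.4]
tool_rot: [-3.142, -0.0, -0.162]
force: [0.3, 0.2, 0.2]
width: 0.3
```

>>> {"name": "apply_moves", "arguments": {"series": [[[0,0.16,0,0,0,0],[0,0.16,0,0,0,0],[0,0.16,0,0,0,0],[0,0.16,0,0,0,0],[0,0.16,0,0,0,0]]]}}

```text
clock: 14.12
eef_pos: [564.3, 19.5, 91.3]
tool_rot: [3.142, -0.0, -0.162]
force: [0.8, 1.2, 0.3]
width: 0.3
```

>>> {"name": "apply_moves", "arguments": {"series": [[[0,0.16,0,0,0,0],[0,0.16,0,0,0,0],[0,0.16,0,0,0,0],[0,0.16,0,0,0,0],[0,0.16,0,0,0,0]]]}}

```text
clock: 14.75
eef_pos: [557.9, -20.0, 91.3]
tool_rot: [3.142, 0.0, -0.162]
force: [-1.0, 0.5, 0.4]
width: 0.1
```

```bash
python3 - <<'E'
from h import *
s=ctrl.read_state();print(s['clock'],s['eef_pos'].round(1),s['tool_rot'].round(3),b(s['eef_pos']).round(1),s['force'].round(1))
im=viewer.get_image("scene");cv2.imwrite("pics/s4.png",cv2.resize(im[120:300,120:360],None,fx=3,fy=3,interpolation=2))
E
```

```text
14.75 [557.9 -20.   91.3] [ 3.142  0.    -0.162] [ -9.3 -47.2] [-1.   0.5  0.4]
```

View pics/s4.png

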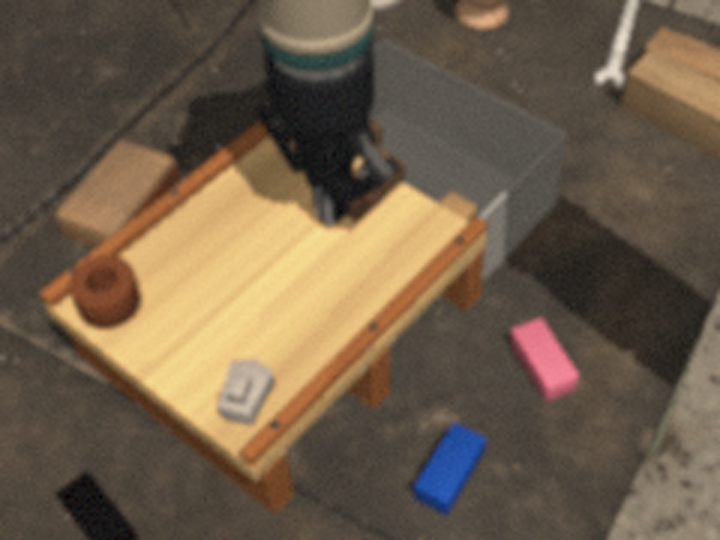

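The middle offcut is moving straight ahead of the finger, around (375,190). The second one appears to stand on end by the tray corner at (460,205), so I'll check it afterwards.

>>> {"name": "apply_moves", "arguments": {"series": [[[0,0.16,0,0,0,0],[0,0.16,0,0,0,0],[0,0.16,0,0,0,0],[0,0.16,0,0,0,0],[0,0.16,0,0,0,0]]]}}

```text
clock: 15.42
eef_pos: [551.4, -59.5, 91.4]
tool_rot: [3.142, -0.0, -0.162]
force: [0.3, 0.4, 0.4]
width: 0.1
```

>>> {"name": "apply_moves", "arguments": {"series": [[[0,0.16,0,0,0,0],[0,0.16,0,0,0,0],[0,0.16,0,0,0,0],[0,0.16,0,0,0,0],[0,0.16,0,0,0,0]]]}}

```text
clock: 16.05
eef_pos: [545.0, -98.9, 91.3]
tool_rot: [-3.142, -0.0, -0.162]
force: [-0.9, -0.1, 0.1]
width: -0.6
```

>>> {"name": "apply_moves", "arguments": {"series": [[[0,0,-0.2,0,0,0],[0,0,-0.6,0,0,0],[0,0,-0.8,0,0,0],[0,-0.5,-0.8,0,0,0],[0,-0.5,-0.4,0,0,0]]]}}

```text
clock: 16.68
eef_pos: [554.3, -48.1, 234.5]
tool_rot: [-3.141, -0.004, -0.162]
force: [0.6, -0.2, -0.4]
width: 0.5
```

>>> {"name": "apply_moves", "arguments": {"series": [[[0,-0.5,0,0,0,0],[0,0,0,0,0,0],[0,0,0,0,0,0],[0,0,0,0,0,0],[0,0,0,0,0,0]]]}}

```text
clock: 17.3
eef_pos: [557.0, -25.4, 231.1]
tool_rot: [3.141, 0.0, -0.163]
force: [-0.3, 0.0, 0.1]
width: 0.1
```

```bash
python3 - <<'E'
from h import *
s=ctrl.read_state();print(s['clock'],s['eef_pos'].round(1),s['tool_rot'].round(3),b(s['eef_pos']).round(1),s['force'].round(1))
T=viewer.get_image("top")[110:260,130:330];S=viewer.get_image("scene")[110:310,120:360]
cv2.imwrite("pics/c5.png",np.hstack([cv2.resize(T,(400,300),interpolation=2),cv2.resize(S,(400,300),interpolation=2)]))
for c in("top","scene","wrist"):
  if c=="wrist": viewer.get_image(c)
  ci=viewer.camera_info(c)
  for l,z in (("offcut_a",26),("chuck_jaw",115),("sanding_roll",115)):
    for d in viewer.find_in(c,l):
        u=(d['location'][0]*512,d['location'][1]*384);print(c,l,round(d['score'],2),np.round(u),b(ray(ci,u,z)).round(1))
E
```

```text
17.3 [557.  -25.4 231.1] [ 3.141  0.    -0.163] [ -9.4 -52.6] [-0.3  0.   0.1]
top offcut_a 0.53 [197. 228.] [-190.    42.2]
top chuck_jaw 0.41 [205. 174.] [-17.1  34.6]
top sanding_roll 0.58 [188. 144.] [ 74.  111.1]
scene offcut_a 0.87 [155. 291.] [-29.3 229.9]
scene offcut_a 0.84 [301. 240.] [-203.1  -74.9]
scene offcut_a 0.83 [269. 275.] [-198.8   45.9]
scene offcut_a 0.65 [242. 165.] [  70.1 -181.9]
scene offcut_a 0.63 [274. 192.] [ -61.8 -157.5]
scene offcut_a 0.52 [257. 180.] [   0.8 -162.1]
scene chuck_jaw 0.74 [201. 251.] [-82.5 127.3]
scene sanding_roll 0.55 [154. 215.] [ 62.6 127.6]
wrist offcut_a 0.83 [322. 266.] [  79.  -176.8]
wrist offcut_a 0.82 [102. 193.] [-186.3  -78.2]
wrist offcut_a 0.66 [84. 89.] [-189.9   39.6]
wrist offcut_a 0.65 [202. 254.] [ -72.6 -158.1]
wrist chuck_jaw 0.9 [174.   8.] [-67.3  92.8]
wrist sanding_roll 0.75 [347.   7.] [61.9 93.7]
```

View pics/c5.png

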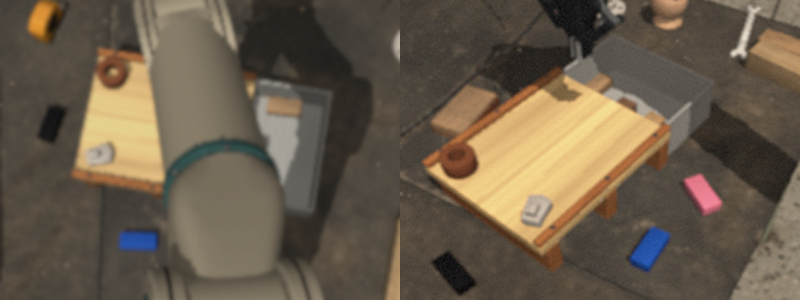

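The deck is clear and the jaw and roll are in place. I'll back off for an unobstructed view of the tray.

>>> {"name": "apply_moves", "arguments": {"series": [[[0,0.9,0,0,0,0],[0,0.9,0,0,0,0],[0,0.9,0,0,0,0],[0,0.9,0,0,0,0],[0,0.9,0,0,0,0]]]}}

```text
clock: 18.52
eef_pos: [520.6, -247.9, 231.4]
tool_rot: [3.142, -0.0, -0.162]
force: [1.1, -0.3, 0.5]
width: -0.1
```

>>> {"name": "apply_moves", "arguments": {"series": [[[0,0.5,-0.5,0,0,0],[0,0,-0.5,0,0,0],[0,0,0,0,0,0],[0,0,0,0,0,0],[0,0,0,0,0,0]]]}}

```text
clock: 19.15
eef_pos: [516.3, -270.5, 280.3]
tool_rot: [-3.141, 0.002, -0.161]
force: [0.3, -0.4, 0.6]
width: 0.2
```

```bash
python3 - <<'E'
from h import *
s=ctrl.read_state();print(s['clock'],b(s['eef_pos']).round(1),s['eef_pos'].round(1),s['force'].round(1))
im=viewer.get_image("wrist");T=viewer.get_image("top")[110:260,130:400]
cv2.imwrite("pics/c6.png",np.hstack([im[:300],cv2.copyMakeBorder(cv2.resize(T,(288,160),interpolation=2),0,140,0,0,0)]))
ci=viewer.camera_info("top")
for l,z in (("chuck_jaw",115),("sanding_roll",115),("turned_cup",75)):
    for d in viewer.find_in("top",l):
        u=(d['location'][0]*512,d['location'][1]*384);print(l,round(d['score'],2),np.round(u),b(ray(ci,u,z)).round(1))
ci=viewer.camera_info("wrist")
for z in (26,66):
  for d in viewer.find_in("wrist","offcut_a"):
    u=(d['location'][0]*512,d['location'][1]*384);print(z,round(d['score'],2),np.round(u),b(ray(ci,u,z)).round(1))
E
```

```text
19.15 [ -10.9 -301.1] [ 516.3 -270.5  280.3] [ 0.3 -0.4  0.6]
chuck_jaw 0.61 [232. 178.] [-17.2 -52. ]
chuck_jaw 0.46 [185. 142.] [ 77.6 123.1]
chuck_jaw 0.44 [176. 188.] [-79.  119.9]
sanding_roll 0.66 [187. 144.] [ 72.6 115. ]
26 0.85 [249.  20.] [ -13.9 -136.2]
26 0.84 [330.  58.] [  82.4 -177.3]
26 0.7 [202.  18.] [ -67.8 -133.9]
66 0.85 [249.  20.] [ -13.6 -144.7]
66 0.84 [330.  58.] [  73.  -181.6]
66 0.7 [202.  18.] [ -62.2 -142.6]
```

View pics/c6.png

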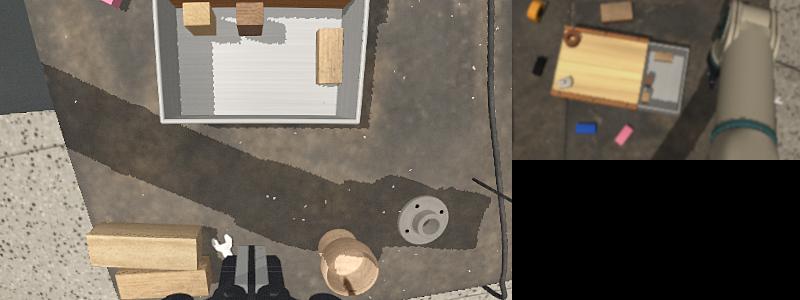

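The wrist view shows all three offcuts in the tray: one flat at (330,58), two on end against the deck wall at (198,18) and (249,18). Even on end, their centres are about 35 mm high, and the deck wall keeps them at y ≤ -120 mm. Nothing touches the robot, so I'm handing in.

```bash
python3 -c "
from cell import ctrl
print(ctrl.finish_job())"
```

```text
the job is handed in; nothing more can be done
None
```

I swept all three offcuts over the deck edge one at a time with the fingers closed. All three are in the catch tray, and the job was handed in at about 19.5 s of the 51 s allowed. The controller reports no verdict, so the result below is from my own last look.

- **Offcuts:** one lies flat on the tray floor. The other two stand on end against the wall under the deck edge, with their centres an estimated 35 mm above the bench, below the 65 mm limit. One check was close: those two have their undersides roughly at board y -120 mm or a little inside, against a limit of -115 mm. The wall stops them going further.
- **Pushing:** measured tool force stayed around 1 N, which is noise level, and every push was at about 80 mm/s with no pinching or lifting.
- **Chuck jaw and roll:** both stand in the rear corners in the last pictures. Their final network readings were about 10 to 15 mm from my first estimates. I put this down to measurement error, because the fingers never came near either.
- **Cup:** it stands upright in the last wrist picture. The network did not find it in the final top picture, where the arm was in the way, so I did not re-measure its position.
- **Board position:** the top and wrist cameras disagreed by about 5 mm; I allowed for it when choosing where to stop each push.

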